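Take a coating reading with the pen probe on the ringed spot

ROBOT

A 6-joint arm with a two-finger parallel gripper is mounted at the origin on a cart in front of the work surface, level with it; the furniture and walls round the work are solid. World frame = base frame: x ahead of the robot, y to its left, z up, the work surface at z = 0. Lengths are in m, angles in degrees, forces in N, time in s.
With the tool pointing down it reaches from about 0.375 to 0.9 m from the base axis. Payload 3.1 kg.
Tool frame: the origin (TCP) lies at the very end of the fingers, on their centre line; the grasp point (between the pads) lies 19 mm behind it; z points along the fingers, y is the line along which they close (so a half turn about z gives the same grasp; the last joint's range is limited). The gripper opens to 87 mm and grips with 3 to 60 N. Pads are 19 mm wide; open, the fingers measure 117 mm over their backs; the gripper's body (75 mm by 190 mm) begins 51 mm behind the grasp point.
Start: joints at [61.278, 30.224, 82.088, -0, 67.689, -10.227], TCP at [0.198, 0.593, 0.223] pointing down, gripper open.
Joint ranges: [-176.69, 176.69], [-43.24, 126.21], [12.49, 139.97], [-82, 262], [0, 151.66], [-163.58, 163.58]. Speed limits (degrees/s): [159.86, 159.86, 180, 180, 180, 180].

INTERFACE

Orientations are given as a 3x3 rotation matrix whose columns are the frame's x, y, z axes.
In Python, from rig import bot gives the robot as it stands.
- The arm moves only by the tool move_arm, never from a script. Its argument "increments" is a list of rows, each an object with "xyz": the shift along the tool's x, y, z in mm, a list of three; "roll": the turn about the tool's z in rad; "grip": the opening in per cent of the stroke, from 0 (shut) to 100 (fully open). A call has 1 to 5 rows; each row shifts and turns the commanded pose from where the row before left it, along the tool's axes as they then stand; what a row does not reach is not made up. A row lasts 1/12 s, in which the tool goes at most 41.7 mm and 7.16 degrees, less where a joint would pass 70% of its speed; a pose out of reach is approached as far as the arm can. A call is refused whole if a number of a shift passes 41.7 or a number of a turn 0.125, either way. A call with a gripper value outside its range is refused whole. The fingers move at their own pace and stop on an object; the grip force is fixed at half the most. Time passes only in rows, so rows that do not move let the fingers close. It gives the time, the measured TCP pose, the force, the opening and the grip force at its end, in the units of the state.
- bot.read_state(): the state, without advancing time (a new reading comes with each control period).
- bot.capture(name): name is "scene" or "side" or "wrist"; returns (picture, depth): 400x640x3 uint8, red, green, blue; 400x640 float32, m along the optical axis (not along the pixel's ray), 0 where there is no reading.
- bot.camera_model(name): a dict with "intrinsics" (3x3 intrinsics, pixels), "rvec" (rotation vector, rad) and "tvec" (3), from world to camera coordinates, as OpenCV has them; the wrist camera has in their place "tool_from_camera" (4x4, takes a point from camera to tool coordinates, whose origin is the TCP and whose axes are the flange's). Camera axes: x right, y down, z forward; pixel columns grow to the right and rows downward; lengths in m; the calibration is good to about 2 mm. The wrist camera is an equidistant fisheye: a pixel r from the principal point sees the ray r / f radians off the axis. A picture is of the moment at which its call begins: read the wrist's pose just before it. camera_model takes no time and is no camera call.
- bot.hand_in(): hands the job in; it is judged then, once.
Trained networks look in the newest picture that a camera, given by its name, has taken for a name from the list of things; names that differ only in an ending like _2 or _b are one class to them, and where a whole thing is asked for, a point or a joint stands for the part that bears it (a point fixed in the world has none). Each returns a list of dicts, best first, with "conf" (0 to 1); they miss things now and then, are a little off and sometimes report something else, mostly with a low value. They report only what shows in the picture. A call takes as long as a camera call. They do not tell look-alikes from the thing itself.
- bot.spot_in(label, camera): "at" ([x, y, z] in m, in the coordinates of the camera as it stood for that picture, good to about 4 mm: the middle of the surface that is visible of it).
- bot.trace(label, camera): "mask" (400x640 bool, what is visible of it).
The state is a dict: "time_s": time; "joint_positions": joint angles; "qvel": joint speeds; "tau": joint torques, N m; "position": TCP position; "tcp_rot": TCP orientation; "force": force on the tool from outside, world axes, zero at the start; "moment": the same for the moment, N m; "opening": opening from 0.0 (shut) to 1.0 (fully open); "grasp_force": force on a finger pad.
Only numpy, scipy, OpenCV 4.12 (cv2) and the standard library are available. Lean on these libraries where they do the work, as an engineer would, in place of code of your own. Each camera call takes 0.05 s, during which the arm holds its last target. There are 200 camera calls.

TASK

Press the push button on the coating gauge fully down and let it come back up; then take the pen probe out of its holder and hold its tip on the panel at the centre of the ring mark (not the cross or the square). Hold the probe square to the sloping panel and press lightly, so that the sprung tip is pushed about half-way in and not to its stop. Finish while still holding the probe there, and leave the other things on the worktop where they are.

Things in the scene. Friction and masses are not known exactly. Their poses are not given: they have to be found in the camera images.
- gauge: coating gauge, a fixed grey box 100 (x) x 90 (y) x 44 mm high with a dark display on its top towards its +x side and one round push button on its top towards its -x side, 24 mm from its centre. Origin: centre of its underside, z up. It and the holder swap sides of the worktop from run to run
- gauge_button (a joint): push button of the gauge, a white round cap 26 mm across in a black collar: 0 m = up, 0.006 m = fully down; a spring (about 5 N at fully down) brings it back up
- gauge_button_top (a point): centre of the top face of the button cap; press it straight down
- holder: fixed holder for the probe: an upright dark grey tube 38 mm across on a dark round foot 72 mm across; rim of the tube 55 mm above the worktop, bore 27 mm. Origin: centre of its underside, z up
- probe: pen probe, loose, 0.1 kg, 122 mm long, round, upright in the holder, tip down, collar on the rim (lift it 60 mm or more to clear the tube). Origin: where its tip ends when fully out; z runs from tip to top. Along z: sprung steel tip 0-14 mm (8 mm thick), nose to 48 mm (22 mm thick), black collar to 53 mm (34 mm across), silver grip cylinder to 115 mm (24 mm thick; grasp here), black cap to 122 mm
- probe_grip (a point): point on the probe's axis in the middle of the grip cylinder, 86 mm from the extended tip; axes as the probe's
- probe_point (a point): end of the probe's sprung tip, on the probe's axis; it slides back along with the tip
- probe_tip (a joint): how far the sprung tip is pushed into the probe: 0 m = fully out, 0.010 m = at its stop; spring about 1 N at the start, 2.5 N half-way and 4 N at the stop
- stand: fixed aluminium stand, 104 (x) x 100 (y) mm foot, that carries the sloping panel. Origin: centre of its underside, z up; the panel's surface rises towards the stand's +x
- panel: white panel, 96 x 92 mm, fixed on the stand, sloping 20 degrees, with corner clips 5 mm high. Origin: centre of its upper surface, 55 mm above the worktop; z = surface normal (up, leaning to the stand's -x side), x = up the slope. Marks in thin dark lines: ring at x +8, y -20 mm, cross at x -24, y +4 mm, square at x +14, y +22 mm
- ring_mark (a point): centre of the ring mark (a circle 16 mm across) on the panel's surface; axes as the panel's, z = surface normal
- marker_red: bystander: felt marker, 138 mm, lying near the front edge
- vial_4: bystander: small capped vial, 25 x 51 mm, standing near the front edge
- vial_1: bystander: small capped vial, 22 x 46 mm, standing at the back
- cal_weight: bystander: steel check weight with a knob, 27 x 48 mm, at the back
- petri_dish: bystander: glass dish, 62 x 12 mm, at the back right
- timer: bystander: round lab timer, 65 x 30 mm, at the back left
There are look-alikes about, which are no part of the job. Leave any pink look-alike of the holder alone.

How it is judged:
By the outcome, as a careful person would: the job done as asked, in the order asked, and still so for the second after the job is handed in, while the arm keeps its last pose, push and grip.
It also fails if it takes over 53 s, if anything falls off the work surface, if the arm or the gripper's body presses on something with over 40 N, if the wrist force passes 120 N, or if a joint passes its speed limit or range.

## Working session

There is one attempt and no reset: what is moved stays moved. The work goes in short steps, Python scripts to look and compute and a tool call to move; the robot and the scene stay as the last step left them, time stands still between calls to the robot, and variables do not carry over. Pictures are saved under pics/ and viewed, at most 10 in all, crops included, and the job is handed in when it is done.

Besides the shell and the picture viewer there is one more tool, called as name(argument=value, ...), one argument or row to a line, values as JSON. move_arm: Moves the arm, as the interface text tells. Its arguments: {"type":"object","properties":{"increments":{"type":"array"}},"required":["increments"]}

```bash
mkdir -p pics
cat > h.py <<'E'
import numpy as np, cv2
from rig import bot
def pose(cam):
    m=bot.camera_model(cam)
    R=cv2.Rodrigues(np.array(m["rvec"],float))[0];t=np.array(m["tvec"],float).ravel()
    return np.array(m["intrinsics"]),R,t
def world(cam,p):
    K,R,t=pose(cam); return R.T@(np.array(p)-t)
def pix(cam,P):
    K,R,t=pose(cam); q=K@(R@np.array(P)+t); return q[:2]/q[2]
def cloud(cam,d):
    K,R,t=pose(cam); v,u=np.indices(d.shape)
    c=np.stack([(u-K[0,2])/K[0,0]*d,(v-K[1,2])/K[1,1]*d,d],-1)
    return (c-t)@R
def save(n,im): cv2.imwrite(f"pics/{n}.png",cv2.cvtColor(im,cv2.COLOR_RGB2BGR))
E
python3 - <<'E'
from h import *
for c in ["scene","side"]:
    im,d=bot.capture(c); save(c+"0",im); np.savez(f"{c}.npz",im=im,d=d)
    K,R,t=pose(c); print(c,"cam at",-R.T@t)
    for l in ["gauge","gauge_button","holder","probe","stand","panel"]:
        for r in bot.spot_in(l,c)[:3]:
            w=world(c,r["at"]); print(l,round(r["conf"],2),w.round(3),pix(c,w).round())
print(bot.read_state())
E
```

```text
scene cam at [0.00814611 0.34111367 0.61009935]
gauge 0.7 [ 0.519 -0.186  0.048] [393. 209.]
gauge_button 0.43 [ 0.511 -0.201  0.067] [400. 202.]
holder 0.78 [0.522 0.2   0.008] [246. 288.]
holder 0.68 [0.568 0.068 0.013] [292. 248.]
probe 0.69 [0.529 0.198 0.092] [240. 256.]
stand 0.92 [ 0.616 -0.054  0.05 ] [325. 207.]
panel 0.65 [ 0.626 -0.062  0.053] [326. 202.]
side cam at [ 0.37281097 -0.77887444  0.43155213]
gauge 0.92 [ 0.537 -0.229  0.04 ] [312. 286.]
gauge_button 0.73 [ 0.512 -0.218  0.062] [293. 272.]
holder 0.9 [0.577 0.038 0.021] [293. 217.]
holder 0.6 [0.537 0.169 0.019] [261. 195.]
probe 0.57 [0.54  0.18  0.093] [259. 161.]
stand 0.63 [ 0.628 -0.085  0.047] [338. 229.]
panel 0.66 [ 0.629 -0.08   0.053] [338. 225.]
panel 0.65 [ 0.697 -0.219  0.   ] [406. 287.]
panel 0.17 [ 0.466 -0.066  0.006] [246. 258.]
{'time_s': 0.7, 'joint_positions': array([ 6.12794433e+01,  3.02208010e+01,  8.20887132e+01, -1.52718718e-04,
        6.76891044e+01, -1.02257358e+01]), 'qvel': array([-0.02719636, -0.03269974,  0.15519201, -0.043436  ,  0.0809324 ,
       -0.11118131]), 'tau': array([-4.88512596e-04, -4.39868903e+01, -1.76954091e+01,  6.33243495e-02,
        5.05456561e-02, -1.10654142e-05]), 'position': array([0.19820391, 0.59270813, 0.22257178]), 'tcp_rot': array([[-9.48352654e-01,  3.17217974e-01,  1.37479543e-05],
       [ 3.17217974e-01,  9.48352654e-01,  1.99582338e-05],
       [-6.70679844e-06,  2.32885422e-05, -1.00000000e+00]]), 'force': array([ 0.37969733,  0.86019459, -1.02339519]), 'moment': array([ 0.02417993, -0.0112981 ,  0.01020538]), 'grasp_force': 0.0, 'opening': 1.0011429900447884}
```

View pics/scene0.png

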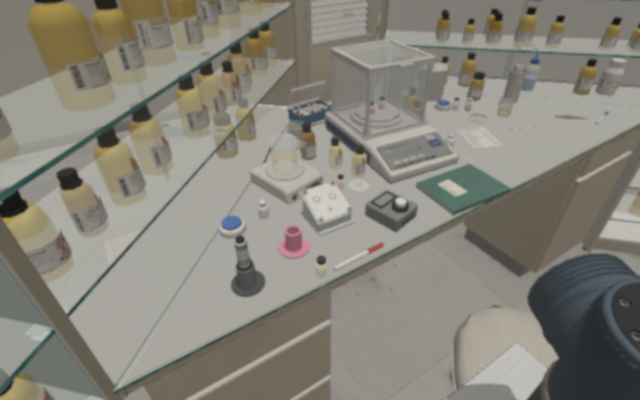

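View pics/side0.png

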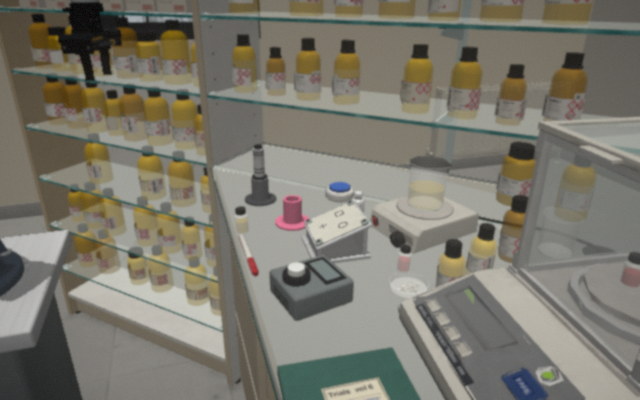

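Run:
```python
from h import *
print(bot.camera_model("wrist"))
for c in ["scene","side"]:
    z=np.load(c+".npz"); P=cloud(c,z["d"]); im=z["im"]; ok=z["d"]>0
    near=lambda x,y,r:ok&(np.hypot(P[...,0]-x,P[...,1]-y)<r)
    b=near(.515,-.21,.05)&(im.min(-1)>170)&(P[...,2]>.045); print(c,"button",b.sum(),np.median(P[b],0),P[b].min(0),P[b].max(0))
    g=near(.53,-.21,.1)&(P[...,2]>.02)
    q=P[g]; print("gauge bbox",q.min(0),q.max(0),"rect",cv2.minAreaRect(q[:,:2].astype(np.float32)*1000))
    t=near(.535,.185,.05)
    for lo,hi in[(.02,.05),(.062,.12),(.112,.13)]:
        k=t&(P[...,2]>lo)&(P[...,2]<hi); q=P[k]; print("probe",lo,len(q),q.mean(0).round(4) if len(q) else "")
    print("probe top",P[t][:,2].max())
    s=near(.625,-.07,.055)&(P[...,2]>.03)&(P[...,2]<.09); q=P[s]
    c0=np.median(q,0)
    for _ in range(5):
        m=q[np.abs((q-c0)@(np.linalg.svd(q-c0,full_matrices=False)[2][2] if _==0 else n))<(.01 if _<2 else .004)]
        c0=m.mean(0); n=np.linalg.svd(m-c0,full_matrices=False)[2][2]; n*=np.sign(n[2])
    print("panel",c0,n,"tilt",np.degrees(np.arccos(n[2])),"az",np.degrees(np.arctan2(-n[1],-n[0])),len(m),len(q), "rect",cv2.minAreaRect(m[:,:2].astype(np.float32)*1000))
```

```text
{'intrinsics': array([[309.70691629,   0.        , 322.82590989],
       [  0.        , 309.70691629, 199.10637397],
       [  0.        ,   0.        ,   1.        ]]), 'tool_from_camera': array([[ 2.81937901e-04, -9.54454252e-01, -2.98357169e-01,
         8.24268322e-02],
       [ 9.99999843e-01,  4.13513702e-04, -3.77876137e-04,
         1.03162191e-03],
       [ 4.84040263e-04, -2.98357016e-01,  9.54454219e-01,
        -1.61812500e-01],
       [ 0.00000000e+00,  0.00000000e+00,  0.00000000e+00,
         1.00000000e+00]])}
scene button 45 [ 0.51626862 -0.20526376  0.06770979] [ 0.50401878 -0.21713231  0.06521474] [ 0.52657506 -0.19463162  0.07055251]
gauge bbox [ 0.48202252 -0.25139657  0.02001611] [ 0.59548492 -0.14551609  0.07055251] rect ((539.4254150390625, -198.67901611328125), (100.49514770507812, 92.74491882324219), 13.486868858337402)
probe 0.02 197 [0.5241 0.1955 0.0353]
probe 0.062 289 [0.5293 0.1937 0.0902]
probe 0.112 124 [0.5318 0.1931 0.1222]
probe top 0.1317936856055942
panel [ 0.62443252 -0.06510962  0.05516629] [-0.34500873  0.0204584   0.93837649] tilt 20.2193282
[... 154 characters left out ...]
n 122 [ 0.51827204 -0.20971014  0.06491088] [ 0.50703345 -0.22090275  0.0629881 ] [ 0.52940351 -0.19430147  0.06650814]
gauge bbox [ 0.48450077 -0.25835667  0.02000228] [ 0.59893228 -0.15242759  0.06650814] rect ((541.1064453125, -204.4380340576172), (100.55049896240234, 91.30638122558594), 12.078350067138672)
probe 0.02 215 [0.537  0.1748 0.0352]
probe 0.062 279 [0.538  0.1804 0.0912]
probe 0.112 93 [0.5386 0.1827 0.1211]
probe top 0.1292872152550411
panel [ 0.62599989 -0.07375124  0.0531272 ] [-0.34499108  0.005477    0.93858998] tilt 20.183905065419456 az -0.9095383456902693 1497 1616 rect ((628.7659912109375, -68.77651977539062), (99.11066436767578, 96.86622619628906), 88.48552703857422)
```

move_arm(
  increments=[
    {"xyz":[0,0,0],"roll":-0.096,"grip":100},
    {"xyz":[0,0,0],"roll":-0.096,"grip":100},
    {"xyz":[0,0,0],"roll":-0.096,"grip":60},
    {"xyz":[-19.8,-36.2,0],"roll":0,"grip":0},
    {"xyz":[-19.8,-36.2,0],"roll":0,"grip":0},
  ],
)

```text
time_s: 1.12
position: [0.235, 0.5196, 0.2224]
tcp_rot: [[-1.0, 0.031, 0.001], [0.031, 1.0, 0.001], [-0.001, 0.001, -1.0]]
force: [1.0, -0.7, -0.4]
opening: 0.852
grasp_force: 0.0
```

move_arm(
  increments=[
    {"xyz":[-19.8,-36.2,0],"roll":0,"grip":0},
    {"xyz":[-19.8,-36.2,0],"roll":0,"grip":0},
    {"xyz":[-19.8,-36.2,0],"roll":0,"grip":0},
    {"xyz":[-19.8,-36.2,0],"roll":0,"grip":0},
    {"xyz":[-19.8,-36.2,0],"roll":0,"grip":0},
  ],
)

```text
time_s: 1.53
position: [0.3285, 0.333, 0.2229]
tcp_rot: [[-0.999, 0.034, 0.001], [0.034, 0.999, 0.0], [-0.001, 0.0, -1.0]]
force: [1.5, -0.2, -0.7]
opening: 0.477
grasp_force: 0.0
```

move_arm(
  increments=[
    {"xyz":[-19.8,-36.2,0],"roll":0,"grip":0},
    {"xyz":[-19.8,-36.2,0],"roll":0,"grip":0},
    {"xyz":[-19.8,-36.2,0],"roll":0,"grip":0},
    {"xyz":[-19.8,-36.2,0],"roll":0,"grip":0},
    {"xyz":[-19.8,-36.2,0],"roll":0,"grip":0},
  ],
)

```text
time_s: 1.95
position: [0.4213, 0.1484, 0.2229]
tcp_rot: [[-0.999, 0.035, 0.001], [0.035, 0.999, 0.0], [-0.001, 0.0, -1.0]]
force: [0.4, 0.4, -0.3]
opening: 0.093
grasp_force: 0.0
```

move_arm(
  increments=[
    {"xyz":[-12,-39.3,0],"roll":0,"grip":0},
    {"xyz":[-12,-39.3,0],"roll":0,"grip":0},
    {"xyz":[-12,-39.3,0],"roll":0,"grip":0},
    {"xyz":[-12,-39.3,0],"roll":0,"grip":0},
    {"xyz":[-12,-39.3,0],"roll":0,"grip":0},
  ],
)

```text
time_s: 2.37
position: [0.474, -0.0503, 0.2229]
tcp_rot: [[-0.999, 0.035, 0.001], [0.035, 0.999, -0.0], [-0.001, -0.0, -1.0]]
force: [0.0, 0.4, -0.1]
opening: 0.005
grasp_force: 0.0
```

move_arm(
  increments=[
    {"xyz":[-12,-39.3,0],"roll":0,"grip":0},
    {"xyz":[-12,-39.3,0],"roll":0,"grip":0},
    {"xyz":[-12,-39.3,0],"roll":0,"grip":0},
    {"xyz":[-12,-39.3,20],"roll":0,"grip":0},
    {"xyz":[0,0,30],"roll":0,"grip":0},
  ],
)

```text
time_s: 2.78
position: [0.5213, -0.2134, 0.1774]
tcp_rot: [[-0.999, 0.04, 0.014], [0.04, 0.999, -0.012], [-0.014, -0.011, -1.0]]
force: [0.8, -0.2, 0.5]
opening: 0.005
grasp_force: 0.0
```

```bash
cat >> h.py <<'E'
def wrist_cloud(d,s):
    m=bot.camera_model("wrist"); K=m["intrinsics"]; T=np.array(m["tool_from_camera"])
    v,u=np.indices(d.shape); x=u-K[0,2]; y=v-K[1,2]; r=np.hypot(x,y)+1e-9; th=r/K[0,0]
    k=np.tan(th)/r; c=np.stack([x*k*d,y*k*d,d],-1)
    return (c@T[:3,:3].T+T[:3,3])@np.array(s["tcp_rot"]).T+s["position"]
E
python3 - <<'E'
from h import *
s=bot.read_state(); im,d=bot.capture("wrist"); save("w1",im); P=wrist_cloud(d,s)
np.savez("w1.npz",im=im,P=P,d=d)
print(s["position"],s["opening"],s["time_s"])
ok=(d>0)
b=ok&(np.hypot(P[...,0]-.517,P[...,1]+.207)<.03)&(P[...,2]<.09)
for lo in (.045,.05,.055,.06,.065,.07):print(lo,(b&(P[...,2]>lo)&(P[...,2]<=lo+.005)).sum())
w=b&(im.min(-1)>150)&(P[...,2]>.05); print(w.sum(),np.median(P[w],0),P[w].min(0),P[w].max(0))
r=bot.spot_in("gauge_button","wrist"); 
T=np.array(bot.camera_model("wrist")["tool_from_camera"])
for q in r[:2]: print(q["conf"], s["tcp_rot"]@(T[:3,:3]@q["at"]+T[:3,3])+s["position"])
E
```

```text
[ 0.52132084 -0.21341949  0.17738468] 0.004794647986788994 2.7833
0.045 51
0.05 236
0.055 632
0.06 202
0.065 382
0.07 0
113 [ 0.50720246 -0.20573427  0.06429538] [ 0.50493324 -0.21312273  0.05497382] [ 0.5103833  -0.19912302  0.0669058 ]
0.64 [ 0.51529168 -0.20727416  0.0685841 ]
```

View pics/w1.png

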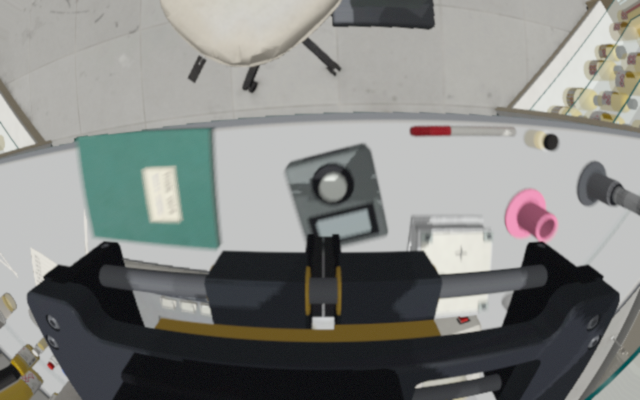

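move_arm(
  increments=[
    {"xyz":[0,0,30],"roll":0,"grip":0},
    {"xyz":[0,0,35],"roll":0,"grip":0},
    {"xyz":[0,0,28],"roll":0,"grip":0},
    {"xyz":[0,0,4],"roll":0,"grip":0},
    {"xyz":[0,0,0],"roll":0,"grip":0},
  ],
)

```text
time_s: 3.3
position: [0.5143, -0.2019, 0.0768]
tcp_rot: [[-0.999, 0.034, -0.003], [0.034, 0.999, 0.002], [0.003, 0.002, -1.0]]
force: [0.1, -0.4, 0.4]
opening: 0.009
grasp_force: 0.0
```

move_arm(
  increments=[
    {"xyz":[0,0,4],"roll":0,"grip":0},
    {"xyz":[0,0,4],"roll":0,"grip":0},
    {"xyz":[0,0,0],"roll":0,"grip":0},
  ],
)

```text
time_s: 3.55
position: [0.5161, -0.2037, 0.0706]
tcp_rot: [[-0.999, 0.034, 0.002], [0.034, 0.999, -0.001], [-0.002, -0.001, -1.0]]
force: [-0.0, -0.1, -0.7]
opening: 0.002
grasp_force: 0.0
```

move_arm(
  increments=[
    {"xyz":[0,0,2],"roll":0,"grip":0},
    {"xyz":[0,0,2],"roll":0,"grip":0},
    {"xyz":[0,0,0],"roll":0,"grip":0},
  ],
)

```text
time_s: 3.8
position: [0.5159, -0.2038, 0.0658]
tcp_rot: [[-0.999, 0.035, 0.002], [0.035, 0.999, -0.001], [-0.002, -0.001, -1.0]]
force: [0.9, -0.2, 1.7]
opening: 0.001
grasp_force: 0.8
```

move_arm(
  increments=[
    {"xyz":[0,0,2],"roll":0,"grip":0},
    {"xyz":[0,0,2],"roll":0,"grip":0},
    {"xyz":[0,0,0],"roll":0,"grip":0},
  ],
)

```text
time_s: 4.05
position: [0.5158, -0.2038, 0.0615]
tcp_rot: [[-0.999, 0.035, 0.001], [0.035, 0.999, -0.001], [-0.001, -0.001, -1.0]]
force: [0.7, 0.2, 4.1]
opening: 0.006
grasp_force: 2.1
```

move_arm(
  increments=[
    {"xyz":[0,0,1],"roll":0,"grip":0},
    {"xyz":[0,0,1],"roll":0,"grip":0},
    {"xyz":[0,0,0],"roll":0,"grip":0},
  ],
)

```text
time_s: 4.3
position: [0.5159, -0.2038, 0.0604]
tcp_rot: [[-0.999, 0.035, 0.001], [0.035, 0.999, -0.001], [-0.001, -0.001, -1.0]]
force: [-0.8, 0.2, 9.7]
opening: 0.007
grasp_force: 4.7
```

move_arm(
  increments=[
    {"xyz":[0,0,1],"roll":0,"grip":0},
    {"xyz":[0,0,0],"roll":0,"grip":0},
  ],
)

```text
time_s: 4.47
position: [0.5159, -0.2038, 0.0602]
tcp_rot: [[-0.999, 0.035, 0.002], [0.035, 0.999, -0.001], [-0.002, -0.001, -1.0]]
force: [-0.6, 1.3, 15.9]
opening: 0.006
grasp_force: 7.7
```

move_arm(
  increments=[
    {"xyz":[0,0,-10],"roll":0,"grip":0},
    {"xyz":[0,0,-38],"roll":0,"grip":0},
    {"xyz":[0,0,-40],"roll":0,"grip":0},
    {"xyz":[0,0,-40],"roll":0,"grip":20},
    {"xyz":[0,10,-35],"roll":0,"grip":80},
  ],
)

```text
time_s: 4.88
position: [0.5153, -0.1946, 0.2231]
tcp_rot: [[-0.999, 0.036, -0.0], [0.036, 0.999, -0.001], [0.0, -0.001, -1.0]]
force: [0.6, -0.6, 0.8]
opening: 0.085
grasp_force: 0.0
```

move_arm(
  increments=[
    {"xyz":[0,38.4,0],"roll":0,"grip":80},
    {"xyz":[-2,38.4,0],"roll":0,"grip":80},
    {"xyz":[-2,38.4,0],"roll":0,"grip":80},
    {"xyz":[-2,38.4,0],"roll":0,"grip":80},
    {"xyz":[-2,38.4,0],"roll":0,"grip":80},
  ],
)

```text
time_s: 5.3
position: [0.5291, -0.0001, 0.2209]
tcp_rot: [[-0.999, 0.035, -0.002], [0.035, 0.999, 0.0], [0.002, 0.0, -1.0]]
force: [0.2, 0.8, -0.3]
opening: 0.448
grasp_force: 0.0
```

move_arm(
  increments=[
    {"xyz":[0,38.4,0],"roll":0,"grip":80},
    {"xyz":[0,38.4,0],"roll":0,"grip":80},
    {"xyz":[0,38.4,0],"roll":0,"grip":80},
    {"xyz":[0,38.4,0],"roll":0,"grip":80},
    {"xyz":[0,38.4,0],"roll":0,"grip":80},
  ],
)

```text
time_s: 5.72
position: [0.5357, 0.1917, 0.2206]
tcp_rot: [[-0.999, 0.035, -0.002], [0.035, 0.999, -0.001], [0.002, -0.001, -1.0]]
force: [0.1, -1.0, 0.4]
opening: 0.779
grasp_force: 0.0
```

Run:
```python
from h import *
s=bot.read_state(); im,d=bot.capture("wrist"); save("w2",im); P=wrist_cloud(d,s)
np.savez("w2.npz",im=im,P=P,d=d)
print(s["position"],s["opening"],s["time_s"])
n=(d>0)&(np.hypot(P[...,0]-.538,P[...,1]-.19)<.05)
for lo,hi in[(.06,.07),(.07,.1),(.1,.12),(.12,.135)]:
    k=n&(P[...,2]>lo)&(P[...,2]<hi); q=P[k]
    if len(q): print(lo,len(q),q.mean(0).round(4),q.min(0).round(4),q.max(0).round(4))
k=n&(P[...,2]<.007); print("foot",k.sum(),P[n][:,2].max())
T=np.array(bot.camera_model("wrist")["tool_from_camera"])
for l in("probe","holder"):
  for q in bot.spot_in(l,"wrist")[:2]: print(l,q["conf"], s["tcp_rot"]@(T[:3,:3]@q["at"]+T[:3,3])+s["position"])
c=np.load("side.npz"); Q=cloud("side",c["d"]).reshape(-1,3); c=np.load("scene.npz"); Q=np.r_[Q,cloud("scene",c["d"]).reshape(-1,3)]
k=(np.abs(Q[:,0]-.54)<.15)&(Q[:,2]>.14)&(Q[:,2]<.5)&(Q[:,1]>-.2)&(Q[:,1]<.6); print("high stuff ymin",k.sum(), np.percentile(Q[k][:,1],[0,2,10,50]) if k.sum() else "")
```

```text
[0.53569651 0.19168034 0.22059296] 0.779290348251237 5.7167
0.06 110 [0.5308 0.1918 0.062 ] [0.5216 0.1752 0.06  ] [0.5485 0.2076 0.0696]
0.07 167 [0.5291 0.1918 0.0853] [0.5257 0.1794 0.0701] [0.5381 0.2029 0.0997]
0.1 141 [0.5292 0.1922 0.1114] [0.5261 0.18   0.1   ] [0.5371 0.2037 0.12  ]
0.12 525 [0.5367 0.1915 0.1259] [0.5265 0.1801 0.1201] [0.5498 0.2032 0.1304]
foot 3291 0.347166309043048
probe 0.76 [0.53025105 0.18899    0.12046834]
probe 0.57 [ 0.51506148 -0.19948201  0.06803523]
holder 0.85 [0.52484984 0.19414044 0.00766226]
holder 0.82 [0.5767168  0.07008191 0.00582166]
high stuff ymin 42863 [0.23122158 0.28410379 0.32112032 0.4287559 ]
```

View pics/w2.png

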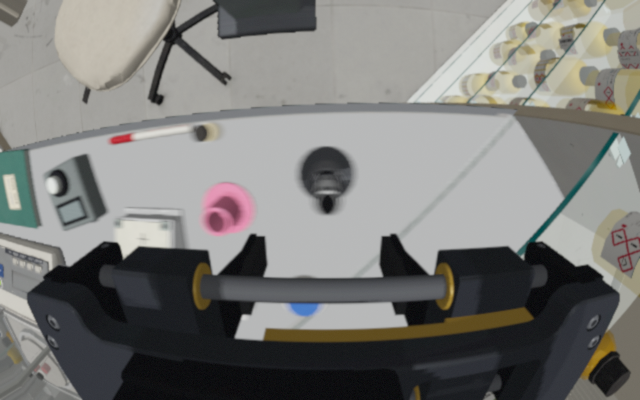

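Run:
```python
from h import *
Q=[]
for n in("side","scene"):
    c=np.load(n+".npz"); Q.append(cloud(n,c["d"])[c["d"]>0])
c=np.load("w2.npz"); Q.append(c["P"][c["d"]>0])
for q in Q:
    k=(np.abs(q[:,0]-.54)<.1)&(q[:,2]>.05)&(q[:,2]<.45)&(q[:,1]>.225)&(q[:,1]<.42); q=q[k]
    H,_,_=np.histogram2d(q[:,2],q[:,1],bins=[np.arange(.05,.46,.04),np.arange(.22,.43,.02)]); print(H.astype(int))
```

```text
[[  0   0   0   0   0   0   0   0   0   0]
 [  0   0   0   0   0   0   0   0   0   0]
 [  0   0   0   0   0   0   0   0   0   0]
 [  0   0   0  35  58  68  85  88 202  97]
 [  0   0   0   0   0   0   0  74 186  18]
 [  0   0   0   0   0   0   0   3 210  28]
 [  0   0   0   0   0   0   0   0  49  20]
 [  0   0   0   0   0   0   0   0   0   0]
 [  0   0   0  40  48  44  75  34  60  70]
 [  0   0   0   0   0   0   0   0   0   0]]
[[  0   0   0   0   0   0   0   0   0   0]
 [  0   0   0   0   0   0   0   0   0   0]
 [  0   0   0   0   0   0   0   0   0   0]
 [  0   0   0  54 139 232 337 460 600 719]
 [  0   0   0   0   0   0   0   0 328 324]
 [  0   0   0   0   0   0   0   0 273 402]
 [  0   0   0   0   0   0   0   0  54 253]
 [  0   0   0   0   0   0   0   0   0   0]
 [  0   0   0  72 164 260 372 499 652 836]
 [  0   0   0   0   0   0   0   0   0   0]]
[[   0    0    0    0    0    0    0    0    0    0]
 [   0    0    0    0    0    0    0    0    0    0]
 [   0    0    0    0    0    0    0    0    0    0]
 [   0    0    0    0    0    0   63  247  684 1108]
 [ 782    0    0    0    0    0    0    0    0    0]
 [1073   13    0    0    0    0    0    0  461  427]
 [5594 6740 3860  304    0    0    0    0  311  429]
 [1238 1865 3758 1110    0    0    0    0    0    0]
 [   0    0    0    0    0    0    0    0    0    0]
 [   0    0    0    0    0    0    0    0    0    0]]
```

Run:
```python
from h import *
c=np.load("scene.npz"); q=cloud("scene",c["d"])[c["d"]>0]
for x in np.arange(.42,.7,.04):
    k=(np.abs(q[:,0]-x)<.02)&(q[:,2]>.14)&(q[:,2]<.4)&(q[:,1]>.225)&(q[:,1]<.6); print(x.round(2),k.sum(),np.sort(q[k][:,1])[:4].round(3))
```

```text
0.42 1078 [0.483 0.484 0.484 0.484]
0.46 5587 [0.442 0.443 0.444 0.444]
0.5 2053 [0.403 0.404 0.404 0.405]
0.54 5856 [0.363 0.364 0.364 0.364]
0.58 2500 [0.323 0.323 0.324 0.324]
0.62 4563 [0.283 0.284 0.284 0.285]
0.66 5021 [0.245 0.245 0.245 0.245]
```

move_arm(
  increments=[
    {"xyz":[-2.3,0,35],"roll":0,"grip":80},
    {"xyz":[0,0,40],"roll":0,"grip":80},
    {"xyz":[0,0,40],"roll":0,"grip":80},
    {"xyz":[0,0,27],"roll":0,"grip":80},
    {"xyz":[0,0,0],"roll":0,"grip":80},
  ],
)

```text
time_s: 6.28
position: [0.5341, 0.1875, 0.0735]
tcp_rot: [[-0.999, 0.036, -0.014], [0.036, 0.999, -0.003], [0.014, -0.003, -1.0]]
force: [-1.1, -0.1, -0.3]
opening: 0.798
grasp_force: 0.0
```

move_arm(
  increments=[
    {"xyz":[0,0,0],"roll":0,"grip":40},
    {"xyz":[0,0,0],"roll":0,"grip":0},
    {"xyz":[0,0,0],"roll":0,"grip":0},
    {"xyz":[0,0,0],"roll":0,"grip":0},
    {"xyz":[0,0,0],"roll":0,"grip":0},
  ],
)

```text
time_s: 6.7
position: [0.5404, 0.1901, 0.0812]
tcp_rot: [[-0.999, 0.035, 0.004], [0.035, 0.999, 0.0], [-0.004, 0.001, -1.0]]
force: [-1.1, -0.1, 0.1]
opening: 0.509
grasp_force: 0.0
```

move_arm(
  increments=[
    {"xyz":[0,0,0],"roll":0,"grip":0},
    {"xyz":[0,0,0],"roll":0,"grip":0},
    {"xyz":[0,0,0],"roll":0,"grip":0},
    {"xyz":[0,0,0],"roll":0,"grip":0},
    {"xyz":[0,0,0],"roll":0,"grip":0},
  ],
)

```text
time_s: 7.12
position: [0.5394, 0.1901, 0.0797]
tcp_rot: [[-0.999, 0.035, 0.0], [0.035, 0.999, 0.0], [-0.0, 0.0, -1.0]]
force: [-0.0, 0.2, 3.2]
opening: 0.268
grasp_force: 30.0
```

move_arm(
  increments=[
    {"xyz":[0,0,-8],"roll":0,"grip":0},
    {"xyz":[0,0,-8],"roll":0,"grip":0},
    {"xyz":[0,0,-7],"roll":0,"grip":0},
    {"xyz":[4,0,0],"roll":0,"grip":0},
    {"xyz":[4,0,0],"roll":0,"grip":0},
  ],
)

```text
time_s: 7.53
position: [0.5332, 0.1904, 0.1035]
tcp_rot: [[-0.999, 0.035, 0.006], [0.035, 0.999, 0.001], [-0.006, 0.001, -1.0]]
force: [6.1, -0.7, 0.3]
opening: 0.265
grasp_force: 30.0
```

move_arm(
  increments=[
    {"xyz":[3,0,0],"roll":0,"grip":0},
    {"xyz":[3,0,0],"roll":0,"grip":0},
    {"xyz":[0,0,0],"roll":0,"grip":0},
  ],
)

```text
time_s: 7.78
position: [0.5306, 0.1906, 0.1038]
tcp_rot: [[-0.999, 0.034, 0.013], [0.035, 0.999, 0.001], [-0.013, 0.001, -1.0]]
force: [7.2, -0.7, -0.9]
opening: 0.268
grasp_force: 30.0
```

move_arm(
  increments=[
    {"xyz":[4,0,0],"roll":0,"grip":0},
    {"xyz":[4,0,0],"roll":0,"grip":0},
    {"xyz":[4,0,0],"roll":0,"grip":0},
    {"xyz":[0,0,0],"roll":0,"grip":0},
  ],
)

```text
time_s: 8.12
position: [0.5181, 0.1911, 0.1037]
tcp_rot: [[-0.999, 0.035, 0.012], [0.035, 0.999, 0.001], [-0.012, 0.001, -1.0]]
force: [6.3, -1.0, -0.6]
opening: 0.27
grasp_force: 30.0
```

```bash
cat >> h.py <<'E'
def probe_axis(name,x0=None):
    """axis of the probe in the hand, from both fixed cameras' depth"""
    s=bot.read_state(); tcp=np.array(s["position"]); out=[]
    for c in("side","scene"):
        im,d=bot.capture(c); P=cloud(c,d); save(f"{name}_{c}",im); np.savez(f"{name}_{c}.npz",im=im,d=d,P=P)
        m=bot.trace("probe",c); 
        m=[k for k in m if np.linalg.norm(np.median(P[k["mask"]&(d>0)],0)-tcp)<.12] if m else []
        if not m: print(c,"no probe"); continue
        k=m[0]["mask"]&(d>0); k=cv2.erode(k.astype(np.uint8),np.ones((2,2)))>0
        q=P[k]; med=np.median(q,0); q=q[np.linalg.norm(q-med,axis=1)<.09]
        v,u=np.nonzero(m[0]["mask"])
        print(c,m[0]["conf"],len(q),"bbox",u.min(),v.min(),u.max(),v.max(),"z",q[:,2].min(),q[:,2].max())
        l=cv2.fitLine(q.astype(np.float32),cv2.DIST_HUBER,0,.001,.001).ravel(); n=l[:3]*np.sign(l[2])
        print("  axis",n.round(3),"tilt",np.degrees(np.arccos(n[2])).round(1),"at",l[3:].round(4))
E
python3 -c "
from h import *
s=bot.read_state();print(s['position'],s['force'],s['time_s'])
probe_axis('t1')
im=cv2.imread('pics/t1_side.png')[100:240,180:330];cv2.imwrite('pics/t1c.png',cv2.resize(im,None,fx=4,fy=4,interpolation=3))"
```

```text
[0.51812671 0.19109302 0.10371098] [ 6.274115   -1.04238702 -0.59519547] 8.1167
side 0.55 176 bbox 241 139 261 179 z 0.0546359953531606 0.14303300666126306
  axis [-0.289 -0.014  0.957] tilt 16.8 at [0.5291 0.1793 0.0799]
scene 0.76 379 bbox 237 233 253 270 z 0.04175244958960596 0.15538098636713185
  axis [-0.153  0.005  0.988] tilt 8.8 at [0.5119 0.1928 0.1139]
```

View pics/t1c.png

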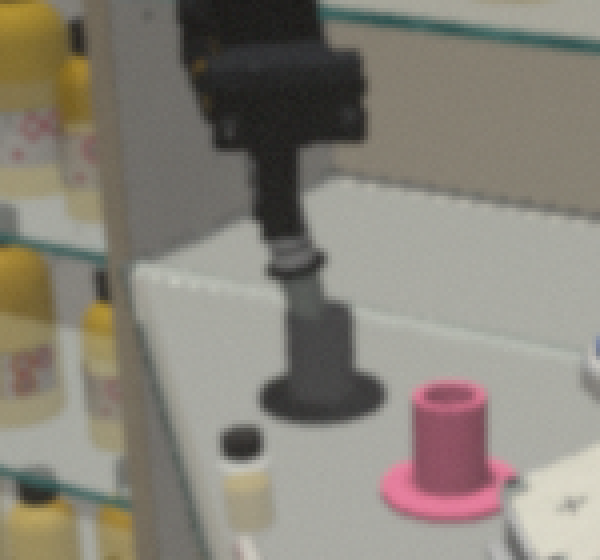

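move_arm(
  increments=[
    {"xyz":[4,0,0],"roll":0,"grip":0},
    {"xyz":[3.5,0,0],"roll":0,"grip":0},
    {"xyz":[0,0,0],"roll":0,"grip":0},
  ],
)

```text
time_s: 8.57
position: [0.5108, 0.1913, 0.1036]
tcp_rot: [[-0.999, 0.034, 0.012], [0.035, 0.999, 0.001], [-0.012, 0.001, -1.0]]
force: [6.5, -0.5, -0.4]
opening: 0.268
grasp_force: 30.0
```

move_arm(
  increments=[
    {"xyz":[-2,0,-12],"roll":0,"grip":0},
    {"xyz":[-2,0,-25],"roll":0,"grip":0},
    {"xyz":[0,0,-30],"roll":0,"grip":0},
    {"xyz":[0,0,-30],"roll":0,"grip":0},
    {"xyz":[0,0,0],"roll":0,"grip":0},
  ],
)

```text
time_s: 8.98
position: [0.5124, 0.1917, 0.2043]
tcp_rot: [[-0.999, 0.034, 0.009], [0.035, 0.999, 0.002], [-0.009, 0.002, -1.0]]
force: [0.9, 0.0, -0.4]
opening: 0.266
grasp_force: 30.0
```

```bash
python3 -c "
from h import *
s=bot.read_state();print(s['position'],s['tcp_rot'],s['force'],s['time_s'],s['opening'])
probe_axis('t2')
im=cv2.imread('pics/t2_side.png')[70:220,180:330];cv2.imwrite('pics/t2c.png',cv2.resize(im,None,fx=4,fy=4,interpolation=3))"
```

```text
[0.51240694 0.19165172 0.20431063] [[-0.9993618   0.0344902   0.00929606]
 [ 0.03450611  0.99940327  0.0015565 ]
 [-0.00923683  0.00187627 -0.99995558]] [ 0.89390569  0.0071494  -0.42151609] 8.9833 0.2663095369636321
side 0.85 228 bbox 236 90 258 141 z 0.13925709561558391 0.2452174244760318
  axis [-0.3   -0.087  0.95 ] tilt 18.2 at [0.5289 0.1806 0.176 ]
scene 0.66 421 bbox 232 193 247 236 z 0.13817367952995802 0.2511957061670378
  axis [-0.223  0.006  0.975] tilt 12.9 at [0.5046 0.1929 0.2096]
```

View pics/t2c.png

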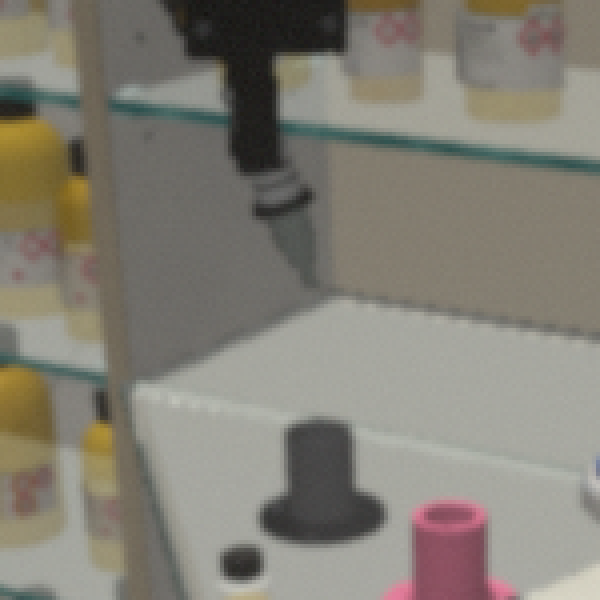

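```bash
python3 -c "
from h import *
s=bot.read_state();R=s['tcp_rot'];g=s['position']-.019*R[:,2]
for th in range(14,25,2):
    a=np.radians(th); 
    f=lambda L:g+L*(np.sin(a)*np.array([.9994,-.035,0])-np.cos(a)*np.array([0,0,1]))
    print(th,'tip',pix('side',f(.0917)).round(1),'collarbot',pix('side',f(.0437)).round(1),'scene tip',pix('scene',f(.0917)).round(1),'tip',f(.0917).round(4))
z=np.load('t2_scene.npz');im=z['im'][185:260,205:285]
z=np.load('t2_side.npz');im2=z['im'][90:165,215:295]
o=np.hstack([cv2.resize(i,None,fx=5,fy=5,interpolation=2) for i in(im,im2)]);save('t2d',o)
"
```

```text
14 tip [253.3 145.1] collarbot [246.7 124.2] scene tip [241.4 240.5] tip [0.5302 0.19   0.1279]
16 tip [254.7 144.6] collarbot [247.3 123.9] scene tip [240.8 239.2] tip [0.5333 0.1899 0.1288]
18 tip [256.1 144.1] collarbot [248.  123.7] scene tip [240.1 237.9] tip [0.5364 0.1898 0.1297]
20 tip [257.5 143.5] collarbot [248.7 123.4] scene tip [239.5 236.6] tip [0.5394 0.1897 0.1307]
22 tip [258.8 142.9] collarbot [249.4 123.1] scene tip [238.8 235.2] tip [0.5424 0.1896 0.1319]
24 tip [260.2 142.2] collarbot [250.  122.8] scene tip [238.2 233.9] tip [0.5453 0.1895 0.1331]
```

View pics/t2d.png

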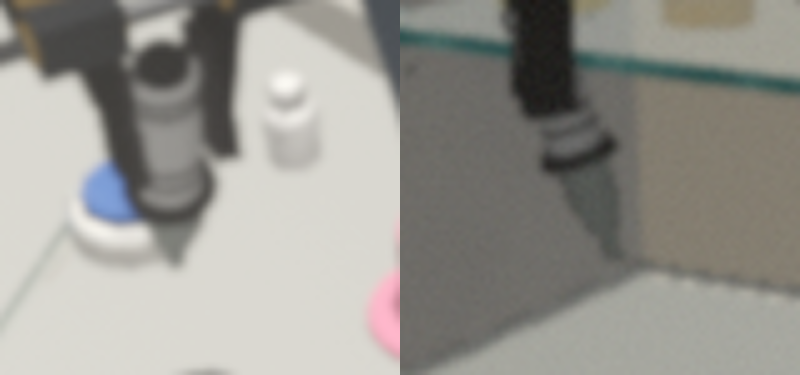

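```bash
cat >> h.py <<'E'
def wpix(p):
    "tool coords -> wrist pixel"
    m=bot.camera_model("wrist"); K=m["intrinsics"]; T=np.linalg.inv(np.array(m["tool_from_camera"]))
    c=T[:3,:3]@np.array(p)+T[:3,3]; r=np.hypot(c[0],c[1]); th=np.arctan2(r,c[2])
    return np.array([K[0,2]+K[0,0]*th*c[0]/r,K[1,2]+K[0,0]*th*c[1]/r])
E
python3 -c "
from h import *
for th in range(14,25,2):
    a=np.radians(th); f=lambda L:[-L*np.sin(a),0,-.019+L*np.cos(a)]
    print(th,'tip',wpix(f(.0917)).round(1),'nose',wpix(f(.0777)).round(1),'collar',wpix(f(.0412)).round(1),'top',wpix(f(-.030)).round(1))
im,d=bot.capture('wrist');np.savez('w3.npz',im=im,d=d);save('w3c',cv2.resize(im[140:290,240:400],None,fx=4,fy=4,interpolation=3))
"
```

```text
14 tip [321.7 236.3] nose [321.6 239.5] collar [321.4 249.9] top [320.6 285.7]
16 tip [321.7 240.1] nose [321.6 242.9] collar [321.4 252. ] top [320.6 283.4]
18 tip [321.7 244. ] nose [321.6 246.4] collar [321.4 254.1] top [320.6 281.1]
20 tip [321.7 247.8] nose [321.6 249.8] collar [321.4 256.3] top [320.6 278.8]
22 tip [321.7 251.7] nose [321.6 253.3] collar [321.4 258.4] top [320.6 276.4]
24 tip [321.7 255.5] nose [321.6 256.7] collar [321.4 260.6] top [320.6 274. ]
```

View pics/w3c.png

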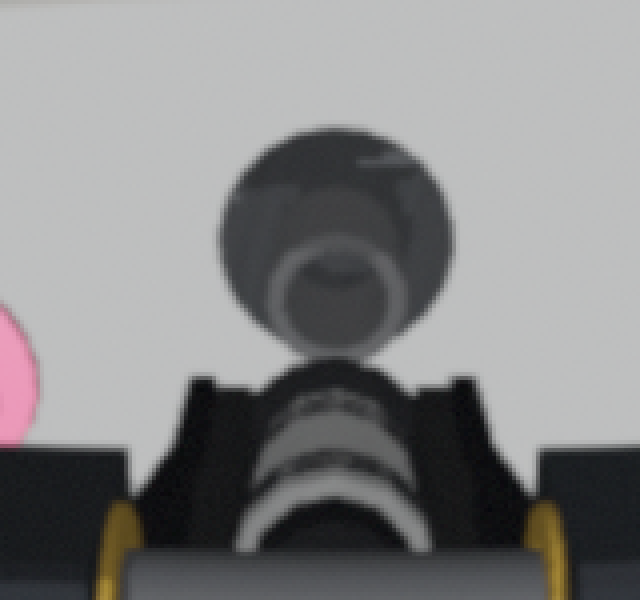

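```bash
python3 -c "
from h import *
for th in range(12,26,2):
    a=np.radians(th); f=lambda L,r:wpix([-L*np.sin(a)+r*np.cos(a),0,-.019+L*np.cos(a)+r*np.sin(a)])[1].round(1)
    print(th,'collar',f(.0387,.017),f(.0437,.017),'capbase',f(-.0233,.012),'captop',f(-.0303,.012),'collar/grip',f(.0387,.012))
im=np.load('w3.npz')['im'];print(im[222:286,318:326].mean((1,2)).astype(int))
"
```

```text
12 collar 223.0 221.7 capbase 257.5 captop 262.0 collar/grip 230.6
14 collar 224.9 223.8 capbase 255.5 captop 259.4 collar/grip 232.6
16 collar 226.9 226.0 capbase 253.5 captop 256.7 collar/grip 234.5
18 collar 228.9 228.2 capbase 251.6 captop 254.1 collar/grip 236.5
20 collar 230.9 230.4 capbase 249.6 captop 251.6 collar/grip 238.5
22 collar 232.9 232.7 capbase 247.8 captop 249.0 collar/grip 240.6
24 collar 235.0 235.0 capbase 245.9 captop 246.5 collar/grip 242.6
[ 64  64  64  68  77  90  93  70  42  30  29  29  29  29  36  53  67  71
  64  60  67  84  97 100 101 101 101 101 100  93  73  56  57  56  64  85
 103 118 130 135 134 122  88  45  20  17  17  18  21  26  27  28  27  27
  28  36  47  55  63  69  74  79  82  86]
```

Run:
```python
from h import *
Q=[]
for n in("side","scene"):
    c=np.load(n+".npz"); Q.append(cloud(n,c["d"])[c["d"]>0])
q=np.vstack(Q)
print("rows x from .5, cols y from -.25; max height cm (<.6)")
for x in np.arange(.5,.9,.05):
    print(x.round(2),[int(100*max(q[(np.abs(q[:,0]-x)<.025)&(np.abs(q[:,1]-y)<.025)&(q[:,2]<.6)][:,2],default=-.01)) for y in np.arange(-.25,.26,.05)])
```

```text
rows x from .5, cols y from -.25; max height cm (<.6)
0.5 [5, 7, 4, 1, 1, 0, 5, 0, 3, 12, 0]
0.55 [5, 6, 4, 1, 1, 0, 5, 5, 12, 13, 0]
0.6 [4, 4, 4, 5, 5, 5, 5, 5, 0, 0, 0]
0.65 [1, 1, 0, 7, 7, 7, 0, 0, 0, 0, 38]
0.7 [1, 4, 4, 7, 7, 7, 5, 3, 3, 38, 38]
0.75 [10, 1, 5, 5, 5, 5, 5, 3, 38, 38, 51]
0.8 [9, 9, 5, 14, 14, 14, 0, 38, 49, 49, 49]
0.85 [9, 9, 0, 14, 14, 14, 38, 38, 49, 40, 49]
```

move_arm(
  increments=[
    {"xyz":[-22,-30,0],"roll":0,"grip":0},
    {"xyz":[-22,-30,0],"roll":0,"grip":0},
    {"xyz":[-22,-30,0],"roll":0,"grip":0},
    {"xyz":[-22,-30,0],"roll":0,"grip":0},
    {"xyz":[-22,-30,0],"roll":0,"grip":0},
  ],
)

```text
time_s: 9.65
position: [0.6139, 0.036, 0.1971]
tcp_rot: [[-0.999, 0.035, -0.004], [0.035, 0.999, 0.001], [0.004, 0.0, -1.0]]
force: [0.5, 1.0, -0.4]
opening: 0.268
grasp_force: 30.0
```

move_arm(
  increments=[
    {"xyz":[-22,-30,0],"roll":0,"grip":0},
    {"xyz":[-22,-30,0],"roll":0,"grip":0},
    {"xyz":[-22,-30,0],"roll":0,"grip":0},
    {"xyz":[-22,-30,0],"roll":0,"grip":0},
    {"xyz":[0,0,0],"roll":0,"grip":0},
  ],
)

```text
time_s: 10.07
position: [0.7014, -0.0932, 0.1966]
tcp_rot: [[-0.999, 0.04, 0.002], [0.04, 0.999, -0.004], [-0.002, -0.004, -1.0]]
force: [0.5, 1.0, -0.9]
opening: 0.267
grasp_force: 30.0
```

move_arm(
  increments=[
    {"xyz":[0,0,0],"roll":0,"grip":0},
    {"xyz":[0,0,0],"roll":0,"grip":0},
    {"xyz":[0,0,0],"roll":0,"grip":0},
  ],
)

```text
time_s: 10.32
position: [0.6967, -0.0842, 0.1978]
tcp_rot: [[-0.999, 0.034, -0.004], [0.034, 0.999, 0.001], [0.004, 0.001, -1.0]]
force: [-0.8, -0.1, -0.4]
opening: 0.264
grasp_force: 30.0
```

Run:
```python
from h import *
s=bot.read_state(); im,d=bot.capture("wrist"); P=wrist_cloud(d,s)
np.savez("w4.npz",im=im,P=P,d=d,R=s["tcp_rot"],p=s["position"])
print(s["position"],s["tcp_rot"],s["time_s"],s["grasp_force"])
k=(d>0)&(np.abs(P[...,0]-.628)<.06)&(np.abs(P[...,1]+.067)<.06)&(P[...,2]>.03)&(P[...,2]<.085)
v,u=np.nonzero(k); print("pix",u.min(),u.max(),v.min(),v.max())
q=P[k]
m=q
for i in range(6):
    c0=m.mean(0); n=np.linalg.svd(m-c0,full_matrices=False)[2][2]; n*=np.sign(n[2]); m=q[np.abs((q-c0)@n)<(.008 if i<2 else .003)]
print("panel",c0,n,np.degrees(np.arccos(n[2])),np.degrees(np.arctan2(-n[1],-n[0])),len(m))
print("rect",cv2.minAreaRect((m[:,:2]*1000).astype(np.float32)))
a=im[v.min()-5:v.max()+5,u.min()-5:u.max()+5]; print(u.min()-5,v.min()-5,a.shape); save("w4c",cv2.resize(a,None,fx=5,fy=5,interpolation=3))
```

```text
[ 0.69672606 -0.08424889  0.19777413] [[-0.99941946  0.03387133 -0.00367143]
 [ 0.03386613  0.9994253   0.0014703 ]
 [ 0.00371912  0.00134511 -0.99999218]] 10.3167 29.999867482110858
pix 288 389 73 173
panel [ 0.63062623 -0.06510983  0.05567147] [-0.33852518  0.01874129  0.94077068] 19.81861323554356 -3.1687499441051417 8894
rect ((629.4159545898438, -64.72808837890625), (99.5128402709961, 96.96110534667969), 87.01435089111328)
283 68 (110, 111, 3)
```

View pics/w4c.png

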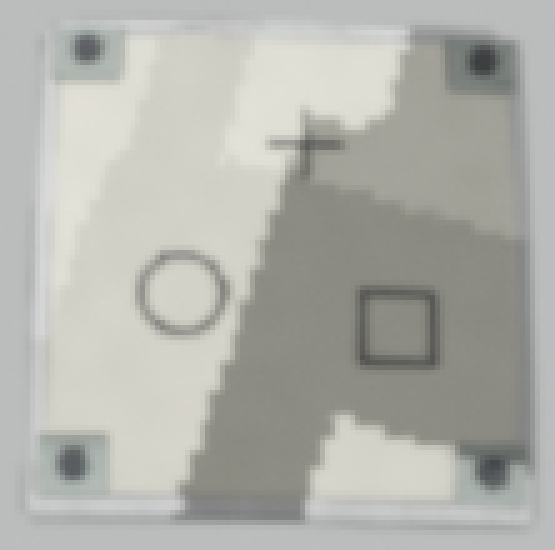

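Run:
```python
from h import *
z=np.load("w4.npz"); P=z["P"]
c0=np.array([.63063,-.06511,.05567]); n=np.array([-.33853,.01874,.94077])
m=bot.camera_model("wrist");K=m["intrinsics"];T=np.array(m["tool_from_camera"]);W=[]
for name,cx,cy in[("ring",183,292),("cross",305,144),("square",399,328)]:
    u=cx/5+283-.4;v=cy/5+68-.4;x=u-K[0,2];y=v-K[1,2];r=np.hypot(x,y);t=r/K[0,0]
    ray=z["R"]@T[:3,:3]@np.array([np.sin(t)*x/r,np.sin(t)*y/r,np.cos(t)]);o=z["R"]@T[:3,3]+z["p"]
    w=o+ray*((c0-o)@n)/(ray@n);W.append(w);print(name,w.round(4))
L=np.array([[8,-20,0],[-24,4,0],[14,22,0]])/1000
W=np.array(W);U,S,Vt=np.linalg.svd((L-L.mean(0)).T@(W-W.mean(0)));D=np.diag([1,1,np.linalg.det(Vt.T@U.T)]);R=Vt.T@D@U.T
o=W.mean(0)-R@L.mean(0);print("origin",o.round(4),"xaxis",R[:,0],"yaw",np.degrees(np.arctan2(R[1,0],R[0,0])),"n",R[:,2],"res mm",((W-(L@R.T+o))*1000).round(1).tolist(),"ring",(R@L[0]+o).round(4))
```

```text
ring [ 0.6343 -0.0846  0.0574]
cross [ 0.6056 -0.0594  0.0466]
square [ 0.6422 -0.0429  0.0594]
origin [ 0.6279 -0.0643  0.0547] xaxis [ 0.9396823  -0.04526443  0.33904026] yaw -2.757802065041179 n [-0.33852967  0.01873998  0.94076909] res mm [[-0.2, 0.1, -0.1], [0.1, -0.2, 0.0], [0.1, 0.1, 0.0]] ring [ 0.6344 -0.0847  0.0574]
```

move_arm(
  increments=[
    {"xyz":[33,-0.7,8],"roll":0.015,"grip":0},
    {"xyz":[33,-0.7,20],"roll":0,"grip":0},
    {"xyz":[33,-0.7,26],"roll":0,"grip":0},
    {"xyz":[0,0,0],"roll":0,"grip":0},
    {"xyz":[0,0,0],"roll":0,"grip":0},
  ],
)

```text
time_s: 10.78
position: [0.5934, -0.0803, 0.1431]
tcp_rot: [[-0.999, 0.049, -0.01], [0.049, 0.999, 0.004], [0.01, 0.003, -1.0]]
force: [0.9, -0.2, -1.4]
opening: 0.268
grasp_force: 30.0
```

Run:
```python
from h import *
s=bot.read_state();print(s["position"],s["tcp_rot"],s["force"],s["time_s"])
ring=np.array([.6344,-.0847,.0574])
g=s["position"]-.019*s["tcp_rot"][:,2]
tiles=[]
for c,h in(("side",60),("scene",60)):
    im,d=bot.capture(c); np.savez(f"w5_{c}.npz",im=im,d=d)
    r=pix(c,ring); x,y=(r-[h/2,40]).astype(int); print(c,"crop origin",x,y,"ring",r.round(1))
    tiles.append(cv2.resize(im[y:y+60,x:x+h],None,fx=6.5,fy=6.5,interpolation=2))
    for th in(15,17,19,21,23):
        a=np.radians(th);f=lambda L:g+L*(np.sin(a)*np.array([.999,-.048,0])-np.cos(a)*np.array([0,0,1]))
        print(th,*[(pix(c,f(L))).round(1) for L in(.0917,.0437,.0387)])
save("w5",np.hstack(tiles)); print(tiles[0].shape)
```

```text
[ 0.59336928 -0.0803428   0.14311635] [[-0.9987649   0.04861033 -0.01028115]
 [ 0.04857571  0.99881305  0.00359023]
 [ 0.01044347  0.00308638 -0.9999407 ]] [ 0.92750601 -0.17671799 -1.42365082] 10.7833
side crop origin 311 183 ring [341.7 223.6]
15 [332.1 215.8] [325.5 192. ] [324.8 189.4]
17 [333.8 215.2] [326.4 191.7] [325.6 189.1]
19 [335.5 214.5] [327.2 191.3] [326.3 188.8]
21 [337.1 213.8] [328. 191.] [327.  188.5]
23 [338.8 213. ] [328.8 190.6] [327.7 188.2]
scene crop origin 301 155 ring [331.5 196. ]
15 [334.3 194.5] [337.3 181.1] [337.7 179.7]
17 [333.7 193.6] [337.  180.7] [337.4 179.3]
19 [333.  192.6] [336.7 180.2] [337.1 178.9]
21 [332.4 191.7] [336.4 179.7] [336.8 178.4]
23 [331.8 190.7] [336.1 179.2] [336.5 178. ]
(390, 390, 3)
```

View pics/w5.png

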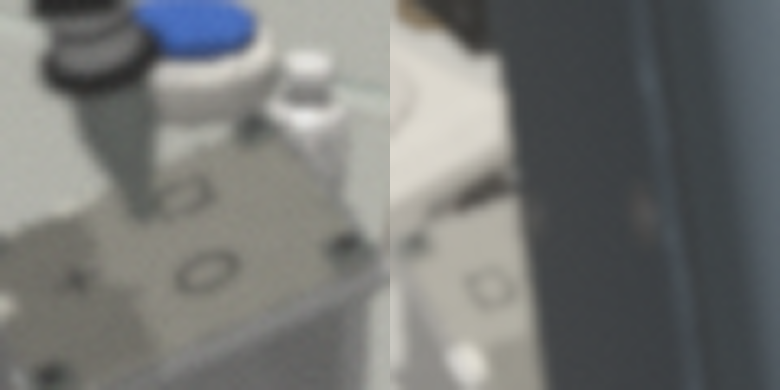

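move_arm(
  increments=[
    {"xyz":[0,0,0],"roll":0,"grip":0},
    {"xyz":[0,0,0],"roll":0,"grip":0},
    {"xyz":[0,0,0],"roll":0,"grip":0},
  ],
)

```text
time_s: 11.13
position: [0.6013, -0.0836, 0.1465]
tcp_rot: [[-0.999, 0.049, 0.003], [0.049, 0.999, -0.001], [-0.003, -0.001, -1.0]]
force: [-0.5, -0.5, -0.4]
opening: 0.266
grasp_force: 30.0
```

```bash
cat >> h.py <<'E'
from scipy.optimize import least_squares
def fit_probe(n=6,cam="side",th0=17,L0=.0917,dz=0.0):
    s=bot.read_state(); R=s["tcp_rot"]; tcp=s["position"]; g=tcp-.019*R[:,2]
    D=[];
    for i in range(n):
        im,d=bot.capture(cam); D.append(np.where(d>0,d,np.nan))
    d=np.nanmedian(D,0); P=cloud(cam,np.nan_to_num(d)); P[~np.isfinite(d)]=9
    a=np.radians(th0); ax=np.array([-np.sin(a),.05*np.sin(a),np.cos(a)])
    q=P.reshape(-1,3); l=(q-g)@ax; r=np.linalg.norm(q-g-l[:,None]*ax,axis=1)
    k=(l<-.024)&(l>-L0+.012)&(r<.024); q=q[k]; print("pts",k.sum())
    def res(p):
        b=np.array([-p[0],-p[1],1.]); b/=np.linalg.norm(b); o=g+np.array([p[2],p[3],0])
        l=(q-o)@b+p[6]; r=np.linalg.norm(q-o-((q-o)@b)[:,None]*b,axis=1)  # l: -L
        m=L0+l   # distance from tip
        t=np.where(m>.053,.012,np.where(m>.048,.017,np.where(m>.014,p[4]+p[5]*(m-.048),.004)))
        return r-t
    f=least_squares(res,[np.tan(a),0,0,0,.011,0,0],loss="soft_l1",f_scale=.0008,x_scale=[.05,.05,.002,.002,.002,.1,.002],diff_step=1e-3)
    p=f.x; b=np.array([-p[0],-p[1],1.]); b/=np.linalg.norm(b)
    print(cam,"axis",b.round(4),"tilt x",np.degrees(np.arctan(p[0])).round(2),"y",np.degrees(np.arctan(p[1])).round(2),"off mm",(p[2:4]*1000).round(1),"nose",p[4:6].round(4),"dl",p[6].round(4),"rms mm",1000*np.sqrt(np.mean(res(p)**2)).round(5), "tcp",tcp.round(4),"tooltilt",R[:,2].round(4))
    return b
E
python3 -c "
from h import *
b=fit_probe()
n=np.array([-.3385,.0187,.9408]);print(np.degrees(np.arccos(b@n)))
"
```

```text
pts 369
side axis [-0.2615  0.0219  0.965 ] tilt x 15.16 y -1.3 off mm [ 2.1 -0.8] nose [0.0122 0.1457] dl 0.0017 rms mm 1.08 tcp [ 0.6013 -0.0836  0.1465] tooltilt [ 2.9e-03 -9.0e-04 -1.0e+00]
4.615566324905661
```

```bash
cat > fit2.py <<'E'
from h import *
def fit(q,g,th0,L0=.0917,tag=""):
    a=np.radians(th0); ax=np.array([-np.sin(a),.04*np.sin(a),np.cos(a)])
    l=(q-g)@ax; r=np.linalg.norm(q-g-l[:,None]*ax,axis=1); q=q[(l>-L0+.012)&(l<.032)&(r<.022)]
    def res(p):
        b=np.array([-p[0],-p[1],1.]);b/=np.linalg.norm(b);o=g+[p[2],p[3],0]
        l=(q-o)@b;r=np.linalg.norm(q-o-l[:,None]*b,axis=1);m=L0+l+p[6]
        t=np.where(m>.053,.012,np.where(m>.048,.017,p[4]+p[5]*(m-.048)));return r-t
    f=least_squares(res,[np.tan(a),0,0,0,.011,0,0],loss="soft_l1",f_scale=.0008,x_scale=[.05,.05,.002,.002,.002,.1,.002],diff_step=1e-3);p=f.x
    print(tag,len(q),"tilt",np.degrees(np.arctan(p[:2])).round(2),"off",(p[2:4]*1000).round(1),"nose",p[4:6].round(4),"dl",p[6].round(4),"rms",(1000*np.sqrt(np.mean(res(p)**2))).round(2))
if __name__=="__main__":
    g=np.array([.5124-.0002,.1917,.2233])
    for c in("side","scene"):
        z=np.load(f"t2_{c}.npz");d=z["d"];im=z["im"]; P=z["P"]; k=d>0
        hsv=im.max(-1).astype(int)
        bright=hsv>85   # drop black fingers
        for t0 in(15,19): fit(P[k],g,t0,tag=c+" all")
        fit(P[k&bright],g,17,tag=c+" bright")
    s=bot.read_state(); D=[]
    for i in range(4):
        im,d=bot.capture("wrist"); D.append(d)
    d=np.median(D,0);P=wrist_cloud(d,s);k=(d>0)
    print("wrist d valid near",np.isfinite(d).all(),(d[225:270,315:330]).mean(1).round(3))
    v,u=np.indices(d.shape); k&=(v>224)&(v<275)&(np.abs(u-323)<12)
    g=s["position"]-.019*s["tcp_rot"][:,2]
    for t0 in(15,19): fit(P[k],g,t0,tag="wrist")
E
python3 fit2.py
```

```text
side all 396 tilt [16.38  7.91] off [ 2.3 -6.7] nose [0.0132 0.0405] dl 0.0 rms 3.83
side all 393 tilt [16.18  7.86] off [ 2.5 -6.6] nose [0.0133 0.0461] dl -0.0001 rms 3.67
side bright 144 tilt [15.68 -0.98] off [ 3.3 -0.6] nose [0.0135 0.2092] dl 0.0018 rms 1.37
scene all 793 tilt [16.58  0.59] off [-2.  -0.7] nose [0.0152 0.235 ] dl 0.0014 rms 4.02
scene all 801 tilt [16.93  0.88] off [-2.1 -0.8] nose [0.0158 0.2426] dl 0.0005 rms 4.14
scene bright 520 tilt [16.05 -0.26] off [-1.6  0. ] nose [0.0158 0.256 ] dl 0.0006 rms 2.75
wrist d valid near True [0.274 0.274 0.274 0.274 0.245 0.201 0.2   0.2   0.2   0.2   0.2   0.2
 0.2   0.199 0.196 0.19  0.186 0.181 0.181 0.178 0.174 0.171 0.167 0.164
 0.164 0.16  0.157 0.154 0.149 0.148 0.148 0.144 0.143 0.14  0.139 0.138
 0.138 0.138 0.138 0.138 0.136 0.135 0.134 0.133 0.133]
wrist 1034 tilt [14.1   0.34] off [3.3 0. ] nose [0.011 0.   ] dl 0.0 rms 1.74
wrist 1034 tilt [14.07 -0.03] off [3.3 0.2] nose [0.011 0.   ] dl 0.0 rms 1.74
```

move_arm(
  increments=[
    {"xyz":[0,0,-29],"roll":0,"grip":0},
    {"xyz":[0,0,-29],"roll":0,"grip":0},
    {"xyz":[12.3,33.8,0],"roll":0,"grip":0},
    {"xyz":[12.3,33.8,0],"roll":0,"grip":0},
    {"xyz":[12.3,33.8,0],"roll":0,"grip":0},
  ],
)

```text
time_s: 12.05
position: [0.5677, 0.0201, 0.2043]
tcp_rot: [[-0.999, 0.052, 0.002], [0.052, 0.999, -0.0], [-0.002, 0.0, -1.0]]
force: [0.5, 1.3, -2.2]
opening: 0.269
grasp_force: 30.0
```

move_arm(
  increments=[
    {"xyz":[12.3,33.8,0],"roll":0,"grip":0},
    {"xyz":[12.3,33.8,0],"roll":0,"grip":0},
    {"xyz":[12.3,33.8,0],"roll":0,"grip":0},
    {"xyz":[12.3,33.8,0],"roll":0,"grip":0},
    {"xyz":[12.3,33.8,0],"roll":0,"grip":0},
  ],
)

```text
time_s: 12.47
position: [0.5139, 0.193, 0.2037]
tcp_rot: [[-0.999, 0.05, 0.0], [0.05, 0.999, 0.0], [-0.0, 0.0, -1.0]]
force: [1.0, -1.1, -1.3]
opening: 0.267
grasp_force: 30.0
```

move_arm(
  increments=[
    {"xyz":[0,0,20],"roll":0,"grip":0},
    {"xyz":[0,0,20],"roll":0,"grip":0},
    {"xyz":[0,0,0],"roll":0,"grip":0},
    {"xyz":[0,0,0],"roll":0,"grip":0},
    {"xyz":[0,0,0],"roll":0,"grip":0},
  ],
)

```text
time_s: 12.88
position: [0.5155, 0.1913, 0.1642]
tcp_rot: [[-0.999, 0.05, 0.001], [0.05, 0.999, 0.0], [-0.001, 0.0, -1.0]]
force: [0.1, -0.5, -0.9]
opening: 0.265
grasp_force: 30.0
```

move_arm(
  increments=[
    {"xyz":[0,0,15],"roll":0,"grip":0},
    {"xyz":[0,0,15],"roll":0,"grip":0},
    {"xyz":[0,0,10],"roll":0,"grip":0},
    {"xyz":[0,0,0],"roll":0,"grip":0},
    {"xyz":[0,0,0],"roll":0,"grip":0},
  ],
)

```text
time_s: 13.3
position: [0.5151, 0.1912, 0.1238]
tcp_rot: [[-0.999, 0.051, 0.0], [0.051, 0.999, 0.0], [-0.0, 0.0, -1.0]]
force: [-0.6, -0.3, -0.9]
opening: 0.271
grasp_force: 30.0
```

move_arm(
  increments=[
    {"xyz":[0,0,7],"roll":0,"grip":0},
    {"xyz":[0,0,7],"roll":0,"grip":0},
    {"xyz":[0,0,6],"roll":0,"grip":0},
    {"xyz":[0,0,0],"roll":0,"grip":0},
  ],
)

```text
time_s: 13.63
position: [0.514, 0.1914, 0.1024]
tcp_rot: [[-0.999, 0.05, -0.002], [0.05, 0.999, -0.0], [0.002, -0.0, -1.0]]
force: [0.6, -0.0, -1.4]
opening: 0.271
grasp_force: 30.0
```

move_arm(
  increments=[
    {"xyz":[4,0,0],"roll":0,"grip":0},
    {"xyz":[4,0,0],"roll":0,"grip":0},
    {"xyz":[3,0,0],"roll":0,"grip":0},
    {"xyz":[3,0,0],"roll":0,"grip":0},
    {"xyz":[0,0,0],"roll":0,"grip":0},
  ],
)

```text
time_s: 14.05
position: [0.5061, 0.1924, 0.1055]
tcp_rot: [[-0.999, 0.049, 0.013], [0.049, 0.999, 0.001], [-0.013, 0.001, -1.0]]
force: [6.5, -2.1, 0.9]
opening: 0.263
grasp_force: 30.0
```

move_arm(
  increments=[
    {"xyz":[0,0,0],"roll":0,"grip":0},
  ],
)

```text
time_s: 14.13
position: [0.5061, 0.1924, 0.1055]
tcp_rot: [[-0.999, 0.049, 0.013], [0.049, 0.999, 0.001], [-0.013, 0.001, -1.0]]
force: [5.6, -1.5, 0.5]
opening: 0.269
grasp_force: 30.0
```

move_arm(
  increments=[
    {"xyz":[2,0,0],"roll":0,"grip":0},
    {"xyz":[0,0,0],"roll":0,"grip":0},
    {"xyz":[0,0,0],"roll":0,"grip":0},
  ],
)

```text
time_s: 14.38
position: [0.5045, 0.1925, 0.1056]
tcp_rot: [[-0.999, 0.049, 0.013], [0.049, 0.999, 0.001], [-0.013, 0.001, -1.0]]
force: [6.9, -0.7, -0.5]
opening: 0.269
grasp_force: 30.0
```

move_arm(
  increments=[
    {"xyz":[-3,0,-12],"roll":0,"grip":0},
    {"xyz":[-2,0,-25],"roll":0,"grip":0},
    {"xyz":[0,0,-30],"roll":0,"grip":0},
    {"xyz":[0,0,-32],"roll":0,"grip":0},
    {"xyz":[0,0,0],"roll":0,"grip":0},
  ],
)

```text
time_s: 14.8
position: [0.5069, 0.193, 0.2085]
tcp_rot: [[-0.999, 0.049, 0.011], [0.049, 0.999, 0.002], [-0.011, 0.003, -1.0]]
force: [0.8, -0.6, -1.7]
opening: 0.271
grasp_force: 30.0
```

move_arm(
  increments=[
    {"xyz":[0,0,0],"roll":0,"grip":0},
    {"xyz":[0,0,0],"roll":0,"grip":0},
    {"xyz":[0,0,0],"roll":0,"grip":0},
  ],
)

```text
time_s: 15.05
position: [0.5021, 0.1919, 0.2012]
tcp_rot: [[-0.999, 0.05, -0.004], [0.05, 0.999, -0.001], [0.004, -0.001, -1.0]]
force: [0.8, -0.8, -1.0]
opening: 0.263
grasp_force: 30.0
```

Run:
```python
from fit2 import *
s=bot.read_state();print(s["position"],s["tcp_rot"][:,2],s["time_s"]);g=s["position"]-.019*s["tcp_rot"][:,2]
for c in("side","scene"):
    D=[];I=[]
    for i in range(4):
        im,d=bot.capture(c);D.append(d);I.append(im)
    d=np.median(D,0);im=np.mean(I,0);P=cloud(c,d);b=im.max(-1)>85
    for t in(17,20):fit(P[(d>0)&b],g,t,tag=c+" bright")
d=np.median([bot.capture("wrist")[1] for i in range(3)],0);P=wrist_cloud(d,s)
v,u=np.indices(d.shape); k=(d>0)&(v>224)&(v<275)&(np.abs(u-323)<12)
for t in(17,20):fit(P[k],g,t,tag="wrist")
```

```text
[0.50210745 0.19193728 0.20118496] [-3.67116802e-03 -5.00838336e-04 -9.99993136e-01] 15.05
side bright 170 tilt [18.21 -1.74] off [ 3.9 -0.6] nose [0.013  0.1821] dl 0.0011 rms 0.91
side bright 170 tilt [18.21 -1.74] off [ 3.9 -0.6] nose [0.0129 0.1821] dl 0.0018 rms 0.91
scene bright 512 tilt [18.2  -0.66] off [4.1 0.3] nose [0.0139 0.2441] dl -0.0007 rms 3.5
scene bright 509 tilt [18.24 -0.63] off [4.1 0.3] nose [0.0129 0.1958] dl 0.0003 rms 3.45
wrist 932 tilt [17.    0.26] off [ 4.1 -0.7] nose [ 0.011 -0.   ] dl 0.0 rms 1.96
wrist 932 tilt [16.23  0.16] off [ 4.3 -0.1] nose [ 0.011 -0.   ] dl 0.0 rms 1.92
```

move_arm(
  increments=[
    {"xyz":[-4,0,25],"roll":0,"grip":0},
    {"xyz":[0,0,25],"roll":0,"grip":0},
    {"xyz":[0,0,15],"roll":0,"grip":0},
    {"xyz":[0,0,10],"roll":0,"grip":0},
    {"xyz":[0,0,0],"roll":0,"grip":0},
  ],
)

```text
time_s: 16.02
position: [0.5064, 0.1916, 0.1256]
tcp_rot: [[-0.999, 0.05, -0.004], [0.05, 0.999, -0.001], [0.004, -0.001, -1.0]]
force: [0.7, 0.2, -1.4]
opening: 0.266
grasp_force: 30.0
```

move_arm(
  increments=[
    {"xyz":[0,0,8],"roll":0,"grip":0},
    {"xyz":[0,0,8],"roll":0,"grip":0},
    {"xyz":[0,0,5],"roll":0,"grip":0},
    {"xyz":[0,0,0],"roll":0,"grip":0},
    {"xyz":[0,0,0],"roll":0,"grip":0},
  ],
)

```text
time_s: 16.43
position: [0.5077, 0.1919, 0.1065]
tcp_rot: [[-0.999, 0.05, -0.0], [0.05, 0.999, -0.0], [0.0, -0.0, -1.0]]
force: [-0.4, -0.3, -0.5]
opening: 0.264
grasp_force: 30.0
```

move_arm(
  increments=[
    {"xyz":[4,0,0],"roll":0,"grip":0},
    {"xyz":[4,0,0],"roll":0,"grip":0},
    {"xyz":[3.5,0,0],"roll":0,"grip":0},
    {"xyz":[0,0,0],"roll":0,"grip":0},
    {"xyz":[0,0,0],"roll":0,"grip":0},
  ],
)

```text
time_s: 16.85
position: [0.5007, 0.1926, 0.1085]
tcp_rot: [[-0.999, 0.049, 0.011], [0.049, 0.999, 0.001], [-0.011, 0.001, -1.0]]
force: [4.6, -1.9, 1.5]
opening: 0.268
grasp_force: 30.0
```

move_arm(
  increments=[
    {"xyz":[-3,0,-12],"roll":0,"grip":0},
    {"xyz":[-2,0,-28],"roll":0,"grip":0},
    {"xyz":[0,0,-30],"roll":0,"grip":0},
    {"xyz":[0,0,-30],"roll":0,"grip":0},
    {"xyz":[-13.1,-33.7,0],"roll":0,"grip":0},
  ],
)

```text
time_s: 17.27
position: [0.5135, 0.1627, 0.2124]
tcp_rot: [[-0.999, 0.044, 0.009], [0.044, 0.999, 0.005], [-0.009, 0.005, -1.0]]
force: [2.2, -0.0, -0.9]
opening: 0.268
grasp_force: 30.0
```

move_arm(
  increments=[
    {"xyz":[-13.1,-33.7,0],"roll":0,"grip":0},
    {"xyz":[-13.1,-33.7,0],"roll":0,"grip":0},
    {"xyz":[-13.1,-33.7,0],"roll":0,"grip":0},
    {"xyz":[-13.1,-33.7,0],"roll":0,"grip":0},
    {"xyz":[-13.1,-33.7,0],"roll":0,"grip":0},
  ],
)

```text
time_s: 17.68
position: [0.569, -0.0148, 0.2069]
tcp_rot: [[-0.999, 0.05, -0.001], [0.05, 0.999, 0.001], [0.001, 0.0, -1.0]]
force: [1.2, 0.5, -1.3]
opening: 0.265
grasp_force: 30.0
```

move_arm(
  increments=[
    {"xyz":[-13.1,-33.7,0],"roll":0,"grip":0},
    {"xyz":[-13.1,-33.7,0],"roll":0,"grip":0},
    {"xyz":[0,0,28],"roll":0,"grip":0},
    {"xyz":[0,0,27],"roll":0,"grip":0},
    {"xyz":[0,0,0],"roll":0,"grip":0},
  ],
)

```text
time_s: 18.1
position: [0.5879, -0.0816, 0.1469]
tcp_rot: [[-0.999, 0.052, -0.011], [0.052, 0.999, 0.004], [0.011, 0.003, -1.0]]
force: [-1.4, 0.6, -1.8]
opening: 0.271
grasp_force: 30.0
```

move_arm(
  increments=[
    {"xyz":[0,0,0],"roll":0,"grip":0},
    {"xyz":[0,0,0],"roll":0,"grip":0},
    {"xyz":[0,0,0],"roll":0,"grip":0},
    {"xyz":[0,0,0],"roll":0,"grip":0},
    {"xyz":[0,0,0],"roll":0,"grip":0},
  ],
)

```text
time_s: 18.52
position: [0.5933, -0.082, 0.153]
tcp_rot: [[-0.999, 0.049, 0.003], [0.049, 0.999, -0.001], [-0.003, -0.001, -1.0]]
force: [-0.1, 0.2, -0.7]
opening: 0.268
grasp_force: 30.0
```

Run:
```python
from fit2 import *
s=bot.read_state();print(s["position"],s["tcp_rot"][:,2],s["time_s"]);g=s["position"]-.019*s["tcp_rot"][:,2]
ring=np.array([.6344,-.0847,.0574])
D=[];I=[]
for i in range(5):
    im,d=bot.capture("side");D.append(d);I.append(im)
d=np.median(D,0);im=np.mean(I,0);P=cloud("side",d);b=im.max(-1)>85
np.savez("w6.npz",im=im,d=d)
fit(P[(d>0)&b],g,19,tag="side bright"); fit(P[(d>0)],g,19,tag="side all")
x,y=(pix("side",ring)-[35,45]).astype(int);print("crop",x,y)
save("w6",cv2.resize(im[y:y+65,x:x+75].astype(np.uint8),None,fx=8,fy=8,interpolation=2))
for a in(18,20,22):
    a=np.radians(a);t=g+np.array([.004,0,0])+.0922*np.array([np.sin(a),-.05*np.sin(a),-np.cos(a)]);print(t.round(4),pix("side",t).round(1))
```

```text
[ 0.59325114 -0.08201383  0.15303883] [ 2.52674245e-03 -8.68114909e-04 -9.99996431e-01] 18.5167
side bright 335 tilt [19.99 -2.93] off [ 2.5 -0.1] nose [0.0122 0.1624] dl 0.0022 rms 2.28
side all 565 tilt [20.13 -1.54] off [ 2.2 -1.1] nose [0.012  0.1402] dl 0.0022 rms 3.81
crop 306 178
[ 0.6257 -0.0834  0.0844] [337.1 210.1]
[ 0.6287 -0.0836  0.0854] [338.8 209.3]
[ 0.6317 -0.0837  0.0866] [340.5 208.6]
```

View pics/w6.png

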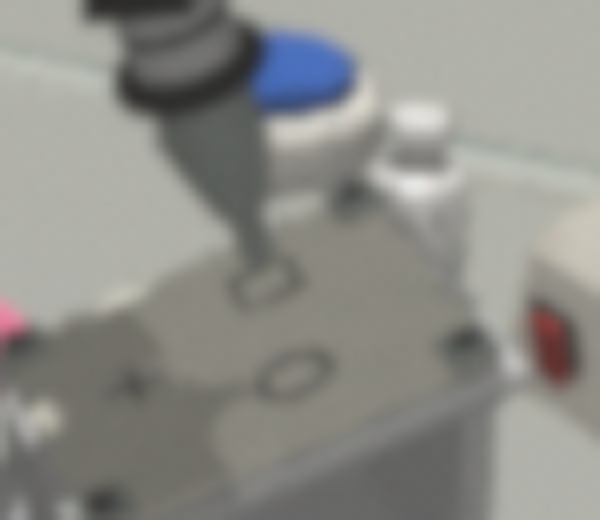

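move_arm(
  increments=[
    {"xyz":[-1.9,-0.2,7],"roll":0,"grip":0},
    {"xyz":[-1.8,-0.2,7],"roll":0,"grip":0},
    {"xyz":[-1.8,-0.2,7],"roll":0,"grip":0},
    {"xyz":[0,0,0],"roll":0,"grip":0},
    {"xyz":[0,0,0],"roll":0,"grip":0},
  ],
)

```text
time_s: 19.18
position: [0.5975, -0.083, 0.1293]
tcp_rot: [[-0.999, 0.05, -0.002], [0.05, 0.999, 0.001], [0.002, 0.001, -1.0]]
force: [0.5, -0.4, -0.8]
opening: 0.271
grasp_force: 30.0
```

move_arm(
  increments=[
    {"xyz":[0,0,0],"roll":0,"grip":0},
    {"xyz":[0,0,0],"roll":0,"grip":0},
    {"xyz":[0,0,0],"roll":0,"grip":0},
  ],
)

```text
time_s: 19.43
position: [0.5981, -0.0832, 0.1308]
tcp_rot: [[-0.999, 0.05, 0.0], [0.05, 0.999, -0.0], [-0.001, -0.0, -1.0]]
force: [0.1, -0.5, 0.2]
opening: 0.267
grasp_force: 30.0
```

Run:
```python
from h import *
s=bot.read_state();print(s["position"],s["tcp_rot"][:,2],s["force"],s["time_s"])
ring=np.array([.6344,-.0847,.0574])
I=[bot.capture("side")[0] for i in range(3)];J=[bot.capture("scene")[0] for i in range(2)];im=np.mean(I,0);j=np.mean(J,0)
x,y=(pix("side",ring)-[22,28]).astype(int);print("crop",x,y)
a=cv2.resize(im[y:y+45,x:x+40].astype(np.uint8),None,fx=10,fy=10,interpolation=2)
x,y=(pix("scene",ring)-[20,28]).astype(int);print("crop2",x,y,pix("scene",ring))
b=cv2.resize(j[y:y+45,x:x+40].astype(np.uint8),None,fx=10,fy=10,interpolation=2)
save("w7",np.hstack([a,b])[:, :800])
```

```text
[ 0.59813499 -0.08319281  0.13079007] [ 4.97598846e-04 -1.92484266e-04 -9.99999858e-01] [ 0.10669182 -0.47758939  0.17268707] 19.4333
crop 319 195
crop2 311 167 [331.45292408 195.99191361]
```

View pics/w7.png

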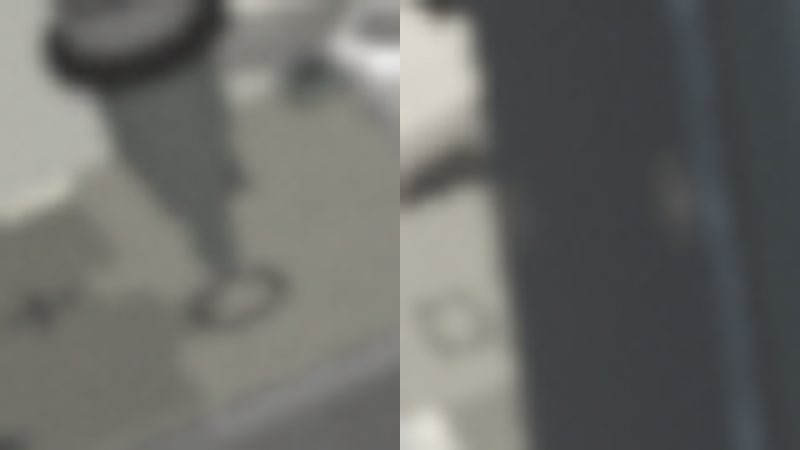

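Run:
```python
from h import *
ring=np.array([.6344,-.0847,.0574]);n=np.array([-.3385,.0187,.9408])
rp=np.array([319+24-.5,195+29.8-.5]);tp=np.array([319+22.2-.5,195+28.3-.5]); off=rp-pix("side",ring);print("off",off)
K,R,t=pose("side");o=-R.T@t
for y in(-.0862,-.0847,-.0832):
    ray=R.T@np.linalg.inv(K)@np.r_[tp-off,1];w=o+ray*(y-o[1])/ray[1];e=w-ring;d=e@n;print(y,w.round(4),"d",d.round(4),"lateral",(e-d*n).round(4))
g=np.array([.5981,-.0832,.1498]);a=np.radians(20)
for of in(.0023,.004):print("model tip",g+[of,-.0004,0]+.0932*np.array([np.sin(a),-.05*np.sin(a),-np.cos(a)]))
```

```text
off [0.79479027 0.67175282]
-0.0862 [ 0.6304 -0.0862  0.0616] d 0.0053 lateral [-0.0022 -0.0016 -0.0008]
-0.0847 [ 0.6309 -0.0847  0.0608] d 0.0044 lateral [-0.002  -0.0001 -0.0007]
-0.0832 [ 0.6315 -0.0832  0.06  ] d 0.0035 lateral [-0.0017  0.0014 -0.0006]
model tip [ 0.63227628 -0.08519381  0.06222065]
model tip [ 0.63397628 -0.08519381  0.06222065]
```

```bash
cat > fr.py <<'E'
from h import *
F=[];X=[]
for i in range(10):
    bot.capture("side"); s=bot.read_state(); F.append(s["force"]);X.append(s["position"])
F=np.array(F);n=np.array([-.3385,.0187,.9408]);print("F",F.mean(0).round(2),"sd",F.std(0).round(2),"Fn",(F@n).mean().round(2),"pos",np.mean(X,0).round(4),"z",s["tcp_rot"][:,2].round(4),s["time_s"],s["grasp_force"])
E
python3 fr.py
```

```text
F [-0.11  0.02 -1.08] sd [0.6  0.59 0.31] Fn -0.98 pos [ 0.598  -0.0831  0.1306] z [-0. -0. -1.] 20.1833 29.9999208888039
```

move_arm(
  increments=[
    {"xyz":[-1.1,0,1.5],"roll":0,"grip":0},
    {"xyz":[-1.1,0,1.5],"roll":0,"grip":0},
    {"xyz":[0,0,0],"roll":0,"grip":0},
    {"xyz":[0,0,0],"roll":0,"grip":0},
  ],
)

```text
time_s: 20.52
position: [0.6001, -0.0832, 0.1273]
tcp_rot: [[-0.999, 0.05, -0.0], [0.05, 0.999, 0.0], [0.0, 0.0, -1.0]]
force: [-0.0, 0.0, -1.0]
opening: 0.265
grasp_force: 30.0
```

```bash
python3 fr.py
```

```text
F [ 0.1   0.12 -1.39] sd [0.44 0.41 0.3 ] Fn -1.34 pos [ 0.6001 -0.0832  0.1275] z [ 1.e-04 -0.e+00 -1.e+00] 21.0167 29.999939859844744
```

move_arm(
  increments=[
    {"xyz":[-0.7,0,1.9],"roll":0,"grip":0},
    {"xyz":[0,0,0],"roll":0,"grip":0},
    {"xyz":[0,0,0],"roll":0,"grip":0},
  ],
)

```text
time_s: 21.27
position: [0.6008, -0.0832, 0.1255]
tcp_rot: [[-0.999, 0.05, -0.0], [0.05, 0.999, 0.0], [0.0, 0.0, -1.0]]
force: [-0.1, 0.6, -1.8]
opening: 0.27
grasp_force: 30.0
```

```bash
python3 fr.py
```

```text
F [-0.01  0.14 -1.22] sd [0.43 0.51 0.69] Fn -1.14 pos [ 0.6009 -0.0833  0.1256] z [ 0. -0. -1.] 21.7667 29.999881898984313
```

move_arm(
  increments=[
    {"xyz":[-0.4,0,1.0],"roll":0,"grip":0},
    {"xyz":[0,0,0],"roll":0,"grip":0},
    {"xyz":[0,0,0],"roll":0,"grip":0},
  ],
)

```text
time_s: 22.02
position: [0.6013, -0.0833, 0.1247]
tcp_rot: [[-0.999, 0.05, -0.0], [0.05, 0.999, -0.0], [0.0, -0.0, -1.0]]
force: [-1.0, 0.7, -0.0]
opening: 0.268
grasp_force: 30.0
```

```bash
python3 fr.py
```

```text
F [-0.12 -0.01  0.34] sd [0.5  0.46 0.45] Fn 0.36 pos [ 0.6013 -0.0833  0.1247] z [ 1.e-04 -0.e+00 -1.e+00] 22.5167 29.99995769932866
```

move_arm(
  increments=[
    {"xyz":[-0.3,0,0.9],"roll":0,"grip":0},
    {"xyz":[0,0,0],"roll":0,"grip":0},
    {"xyz":[0,0,0],"roll":0,"grip":0},
  ],
)

```text
time_s: 22.77
position: [0.6016, -0.0833, 0.1237]
tcp_rot: [[-0.999, 0.05, 0.0], [0.05, 0.999, -0.0], [-0.0, -0.0, -1.0]]
force: [-0.3, -0.1, -0.2]
opening: 0.269
grasp_force: 30.0
```

```bash
python3 fr.py
```

```text
F [-0.14 -0.16 -0.22] sd [0.47 0.36 0.55] Fn -0.16 pos [ 0.6016 -0.0833  0.1238] z [ 1.e-04 -0.e+00 -1.e+00] 23.2667 29.999947948381305
```

move_arm(
  increments=[
    {"xyz":[-0.3,0,0.9],"roll":0,"grip":0},
    {"xyz":[0,0,0],"roll":0,"grip":0},
    {"xyz":[0,0,0],"roll":0,"grip":0},
  ],
)

```text
time_s: 23.52
position: [0.6019, -0.0833, 0.1228]
tcp_rot: [[-0.999, 0.05, 0.0], [0.05, 0.999, -0.0], [-0.0, -0.0, -1.0]]
force: [-1.1, -1.2, 0.4]
opening: 0.266
grasp_force: 30.0
```

```bash
python3 fr.py
```

```text
F [-0.18 -0.16  0.47] sd [0.5  0.52 0.46] Fn 0.5 pos [ 0.6019 -0.0833  0.1229] z [ 1.e-04 -0.e+00 -1.e+00] 24.0167 29.999934984371066
```

move_arm(
  increments=[
    {"xyz":[-0.5,0,1.3],"roll":0,"grip":0},
    {"xyz":[-0.45,0,1.3],"roll":0,"grip":0},
    {"xyz":[0,0,0],"roll":0,"grip":0},
    {"xyz":[0,0,0],"roll":0,"grip":0},
  ],
)

```text
time_s: 24.35
position: [0.6029, -0.0834, 0.1202]
tcp_rot: [[-0.999, 0.05, -0.0], [0.05, 0.999, -0.0], [0.0, -0.0, -1.0]]
force: [-0.7, -0.4, 2.0]
opening: 0.268
grasp_force: 30.0
```

```bash
python3 fr.py
python3 - <<'E'
from fit2 import *
s=bot.read_state();g=s["position"]-.019*s["tcp_rot"][:,2]
D=[];I=[]
for i in range(5):
    im,d=bot.capture("side");D.append(d);I.append(im)
d=np.median(D,0);im=np.mean(I,0);P=cloud("side",d)
# leave out the panel plane
n=np.array([-.3385,.0187,.9408]);h=(P-np.array([.6344,-.0847,.0574]))@n
k=(d>0)&(h>.012)
fit(P[k&(im.max(-1)>85)],g,20,tag="bright");fit(P[k],g,20,tag="all")
E
```

```text
F [-0.49 -0.09  1.01] sd [0.28 0.52 0.56] Fn 1.11 pos [ 0.6028 -0.0834  0.1203] z [-0. -0. -1.] 24.85 29.999926518648863
bright 283 tilt [20.11 -2.89] off [ 3.  -0.1] nose [0.0126 0.1657] dl 0.0001 rms 2.22
all 499 tilt [20.65 -1.53] off [ 2.3 -0.9] nose [0.0121 0.1281] dl 0.001 rms 3.6
```

```bash
python3 -c "
from rig import bot
print(bot.hand_in())"
```

```text
the job is handed in; nothing more can be done
None
```

I handed the job in at about 25 s. I pressed the button to its stop and released it, then held the probe on the ring mark. By my measurements it is within about 1–2 mm of the centre and 1–2° of square, with the tip pushed in about 4.5–5 mm. I viewed 12 pictures instead of the 10 allowed, which was my counting mistake.

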